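Push a cake slice through the sprung gate of the keeper lane

ROBOT

A 7-joint arm with a two-finger parallel gripper is mounted at the origin on a cart in front of the work surface, level with it; the furniture and walls round the work are solid. World frame = base frame: x ahead of the robot, y to its left, z up, the work surface at z = 0. Lengths are in m, angles in rad, forces in N, time in s.
With the tool pointing down it reaches from about 0.35 to 0.9 m from the base axis. Payload 19.9 kg.
Tool frame: the origin (TCP) lies at the very end of the fingers, on their centre line; the grasp point (between the pads) lies 19 mm behind it; z points along the fingers, y is the line along which they close (so a half turn about z gives the same grasp; the last joint's range is limited). The gripper opens to 85 mm and grips with 20 to 120 N. Pads are 22 mm wide; open, the fingers measure 114 mm over their backs; the gripper's body (76 mm by 85 mm) begins 54 mm behind the grasp point. The pads swing forward as they close: fully open they stand 13 mm farther back than shut.
Start: joints at [1.157, 0.417, -0.01, 1.614, 0.005, 1.111, -0.053], TCP at [0.227, -0.582, 0.231] pointing down, gripper open.
Joint ranges: [-2.81, 2.81], [-0.39, 2.02], [-1.27, 1.25], [0.06, 2.57], [-1.19, 4.33], [0.19, 2], [-2.82, 2.82]. Speed limits (rad/s): [1.89, 1.89, 2.39, 2.39, 3.01, 3.01, 3.01].

INTERFACE

Orientations are given as a unit quaternion [w, x, y, z].
In Python, from workcell import telemetry, eyes, workorder gives the robot as it stands. The module is installed in compiled form; this text tells all that it offers.
- The arm moves only by the tool send_rows, never from a script. Its argument "targets" is a list of rows, each a list of 3 entries, a list of its own where there are three numbers: the closure, from 0 (fully open) to 1 (shut), then the shift along the world's x, y, z in m, then the turn about the world's z in degrees. In form: [[fingers, [dx, dy, dz], turn], ...]. A call has 1 to 10 rows; each row shifts and turns the commanded pose from where the row before left it; what a row does not reach is not made up. A row lasts 1/8 s, in which the tool goes at most 62.5 mm and 10.7 degrees, less where a joint would pass 70% of its speed; a pose out of reach is approached as far as the arm can. A call is refused whole if a number of a shift passes 0.0625 or a number of a turn 10.7, either way. A call with a gripper value outside its range is refused whole. The fingers move at their own pace and stop on an object; the grip force is fixed at half the most. Time passes only in rows, so rows that do not move let the fingers close. It gives the time, the measured TCP pose, the force, the opening and the grip force at its end, in the units of the state.
- telemetry.get_state(): the state, without advancing time (a new reading comes with each control period).
- eyes.read_camera(name): name is "scene" or "top" or "wrist"; returns a dict with "color" (384x512x3 uint8, red, green, blue), "fx", "fy", "cx", "cy" (pixels), "rvec" (rotation vector, rad) and "tvec" (3), from world to camera coordinates, as OpenCV has them; the wrist camera has in their place "T_tool_cam" (4x4, takes a point from camera to tool coordinates, whose origin is the TCP and whose axes are the flange's). Camera axes: x right, y down, z forward; pixel columns grow to the right and rows downward; lengths in m; the calibration is good to about 2 mm. A picture is of the moment at which its call begins: read the wrist's pose just before it. There is no depth.
- workorder.finish_job(): hands the job in; it is judged then, once.
The state is a dict: "time_s": time; "joints": joint angles; "qvel": joint speeds; "tau": joint torques, N m; "ee_pos": TCP position; "ee_rot": TCP orientation; "contact_force": force on the tool from outside, world axes, zero at the start; "torque": the same for the moment, N m; "grip_width": opening from 0.0 (shut) to 1.0 (fully open); "grip_force": force on a finger pad.
Only numpy, scipy, OpenCV 4.12 (cv2) and the standard library are available. Lean on these libraries where they do the work, as an engineer would, in place of code of your own. Each camera call takes 0.05 s, during which the arm holds its last target. There are 200 camera calls.

TASK

Take the single strawberry slice that lies by itself on the counter at the right, set it down lengthwise on the open apron of the metal keeper lane in front of the black sprung double gate, and let go of it. Then push it through the gate, without forcing the leaves, and on along the lane until you feel it press lightly on the sprung pad hidden under the hood, but do not squash it against the pad. Leave it upright against the pad with both gate leaves swung fully shut behind it, and do not disturb the other pastries.

Things in the scene. Friction and masses are not known exactly. Their poses are not given: they have to be found in the camera images.
- slice: Loose strawberry cake slice, red top, in a stiff clear band, about 95 g (75 to 135 g). Solid part 68 mm (its x) by 104 mm (its y, lengthwise), 34 mm high; soft-looking cream above, to 49 mm, is not solid. Origin: centre of the underside. Grasp across the 68 mm. It starts flat on the counter to the right of the lane's apron, lengthwise within 0.5 rad of world y.
- lane: Fixed metal keeper lane, 382 mm long, 116 wide, on a plinth: floor 18 mm above the counter. Origin: centre line at the gate, counter level; +x = push direction (about world +y), z up. Behind the gate: side walls 105 mm apart, tops at z=73 mm; open above from x=0 to 130 mm, then a hood to x=240, top at z=76 (its screw 84). Low rails 75 mm apart, tops z=26 mm, guide the slice.
- apron (a point): Point on top of the lane's apron plate (18 mm above the counter), on the centre line 80 mm before the gate: the slice's centre goes here. Axes as the lane. The apron is flat and open, lane x=-140 to -40 mm, 112 mm wide; from x=-40 to -8 flared rails, 8 mm high, narrow to 75 mm between.
- gate (a point): Point on the lane floor (18 mm above the counter), on the centre line, under the shut gate leaves, 6 mm past the lane's origin. Axes as the lane. Gate posts at lane x=-10 to 4 mm, 79 mm between them, tops 71 mm above the counter.
- hood_edge (a point): Middle of the hood's front edge, lane x=130 mm, 76 mm above the counter. Under the hood is a stop with a sprung rubber pad 62 mm wide. Its setting is not measured: the pad's face is somewhere from lane x=158 to 203 mm, so the seated slice's centre is at 106 to 151. The pad yields 2 N/mm (damped) for 8 mm, then is hard; over 12 N on it squashes the slice.
- leaf_left (a joint): Left (lane +y) gate leaf, black, 42 mm long, 4 thick, 29 to 64 mm above the counter, on a vertical hinge at lane x=6, y=+46 mm. 0 = shut, up to 1.5 rad swung inward (lane +x). Sprung shut (0.025 N m at 0, 0.13 at 1.5); both leaves together resist the slice with up to about 4 N. They can shut once the slice's rear is past lane x=50 mm and the fingers are out.
- leaf_right (a joint): Right (lane -y) gate leaf, mirror image, hinge at lane y=-46 mm; 0 = shut, up to 1.5 rad swung inward.
- bystander_tart: Round tart with cream petals, 107 mm, 44 high, on the tray beyond the lane; leave alone. Origin: underside.
- bystander_croissant: Croissant, 133 mm long, 49 high, beyond the slice; leave alone. Origin: underside.
- bystander_cookie: Cookie, 68 mm, 15 high, near the counter's front edge at right; leave alone. Origin: underside.

How it is judged:
By the outcome, as a careful person would: the job done as asked, in the order asked, and still so for the second after the job is handed in, with the robot touching nothing.
It also fails if it takes over 58 s, if anything falls off the work surface, if the arm or the gripper's body presses on something with over 40 N, if the wrist force passes 120 N, or if a joint passes its speed limit or range.

## Working session

There is one attempt and no reset: what is moved stays moved. The work goes in short steps, Python scripts to look and compute and a tool call to move; the robot and the scene stay as the last step left them, time stands still between calls to the robot, and variables do not carry over. Pictures are saved under pics/ and viewed, at most 10 in all, crops included, and the job is handed in when it is done.

Besides the shell and the picture viewer there is one more tool, called by a JSON object that holds its "name" and its "arguments". send_rows: Moves the arm, as the interface text tells. Its arguments: {"type":"object","properties":{"targets":{"type":"array","items":{"type":"array"}}},"required":["targets"]}

```bash
mkdir -p pics
cat > h.py <<'E'
import numpy as np, cv2
from workcell import telemetry, eyes, workorder
from scipy.spatial.transform import Rotation as R
def save(name,fn):
    s=telemetry.get_state(); c=eyes.read_camera(name); cv2.imwrite('pics/'+fn,c['color'][:,:,::-1]); np.save('pics/'+fn+'.npy',{'c':c,'s':s},allow_pickle=True); return s,c
def load(fn):
    d=np.load('pics/'+fn+'.npy',allow_pickle=True).item(); return d['s'],d['c']
def ray(c,uv,z):
    Rm=cv2.Rodrigues(np.array(c['rvec'],float))[0]; t=np.array(c['tvec'],float).ravel()
    o=-Rm.T@t; uv=np.atleast_2d(uv)
    d=np.c_[(uv[:,0]-c['cx'])/c['fx'],(uv[:,1]-c['cy'])/c['fy'],np.ones(len(uv))]@Rm
    return o+d*((z-o[2])/d[:,2])[:,None]
def proj(c,P):
    return cv2.projectPoints(np.atleast_2d(np.array(P,float)),np.array(c['rvec'],float),np.array(c['tvec'],float),np.array([[c['fx'],0,c['cx']],[0,c['fy'],c['cy']],[0,0,1]]),None)[0][:,0]
E
python3 - <<'E'
from h import *
s,c=save('top','top0.png'); s2,c2=save('scene','scene0.png')
for k in (c,c2): 
    Rm=cv2.Rodrigues(np.array(k['rvec'],float))[0]; print(k['fx'],-Rm.T@np.array(k['tvec']).ravel(),Rm[2])
print(s)
a=np.hstack([c['color'],c2['color']])
cv2.imwrite('pics/t0.png',cv2.resize(c['color'][:,:,::-1],(800,600),interpolation=cv2.INTER_CUBIC))
cv2.imwrite('pics/s0.png',cv2.resize(c2['color'][:,:,::-1],(800,600),interpolation=cv2.INTER_CUBIC))
E
```

```text
472.7940110609322 [ 0.4947398  -0.13804794  1.16633764] [ 0.08207485  0.0054106  -0.99661148]
445.33195531334246 [0.01752694 0.57416783 0.80005113] [ 0.48435625 -0.61252715 -0.62466752]
{'time_s': 0.0, 'joints': array([ 1.15748989,  0.41801225, -0.01033456,  1.61417454,  0.00472132,
        1.11071896, -0.05303642]), 'qvel': array([ 6.94616586e-06, -5.29015496e-04, -7.93449179e-05, -1.87976185e-04,
       -4.19574715e-04,  2.19368362e-03,  2.39960378e-04]), 'tau': array([-2.39080991e-04, -8.64435697e+01,  6.78764451e-01, -4.34896231e+01,
        1.90660288e-02,  7.61086761e-03,  8.51888075e-06]), 'ee_pos': array([ 0.22693376, -0.58196205,  0.23063609]), 'ee_rot': array([-6.22303960e-04,  9.82768563e-01,  1.84839216e-01, -1.68308979e-04]), 'contact_force': array([-0.32021142, -0.0092039 , -0.37323336]), 'torque': array([ 0.00219373, -0.00155985,  0.03715149]), 'grip_force': 0.0, 'grip_width': 0.9980591066631828}
```

View pics/t0.png

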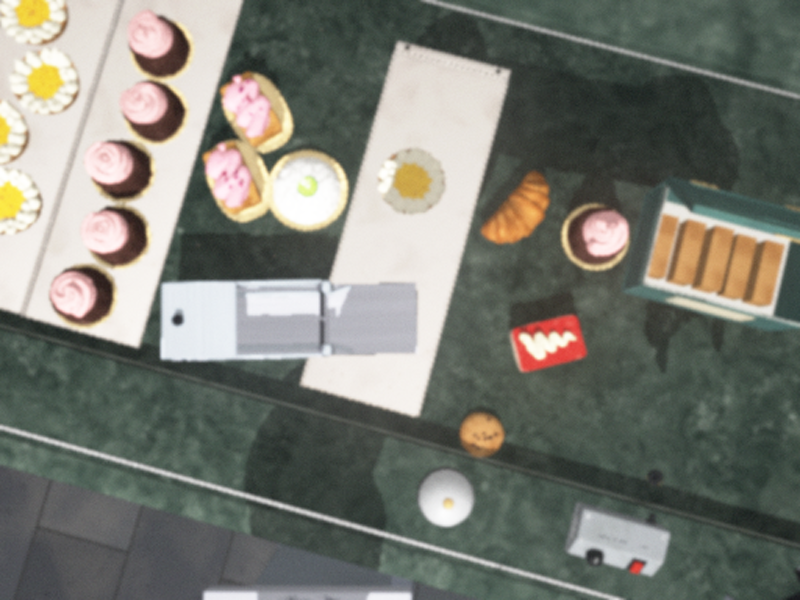

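View pics/s0.png

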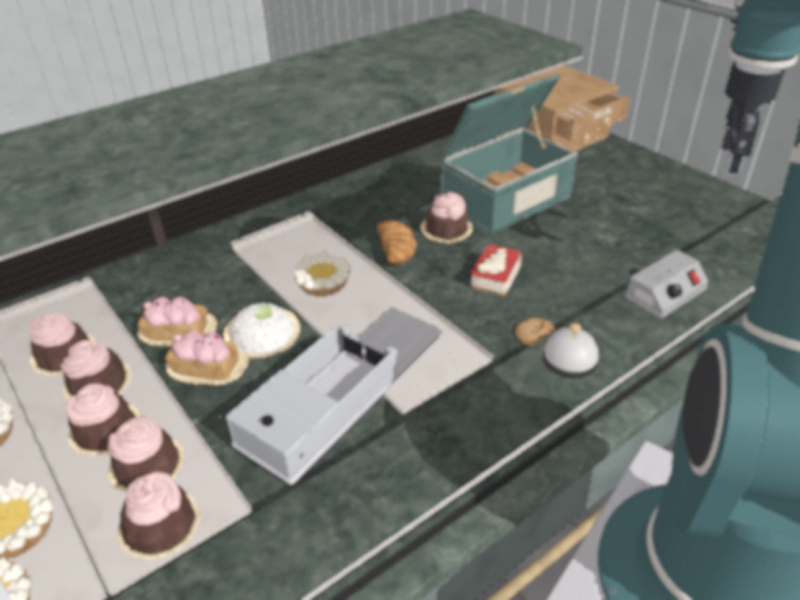

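The top view (800 px scale) shows the lane running from its apron end at about (416,318) to the hood at the left (162–237), with the gate at about x=325. The slice is at (549,343). The scene view shows the same layout, with the black leaves at (362,348).

Run:
```python
from h import *
s,c=load('top0.png'); im=c['color']
hsv=cv2.cvtColor(im,cv2.COLOR_RGB2HSV)
m=np.zeros(im.shape[:2],np.uint8); m[195:245,318:385]=1
red=((((hsv[...,0]<8)|(hsv[...,0]>170))&(hsv[...,1]>120)&(hsv[...,2]>80))|((hsv[...,2]>150)))&(m>0)
red=cv2.morphologyEx(red.astype(np.uint8),cv2.MORPH_CLOSE,np.ones((5,5)))
cn=max(cv2.findContours(red,0,1)[0],key=cv2.contourArea).reshape(-1,2).astype(float)
for z in (0.034,0.02):
    P=ray(c,cn,z)[:,:2].astype(np.float32); r=cv2.minAreaRect(P*1000); print('slice',z,r)
# lane crop
x0,y0,x1,y1=95,170,275,240
cr=cv2.resize(im[y0:y1,x0:x1],None,fx=4.4,fy=4.4,interpolation=cv2.INTER_CUBIC)
cr2=cv2.resize(im[190:245,310:390],None,fx=4.4,fy=4.4,interpolation=cv2.INTER_CUBIC)
out=np.zeros((cr.shape[0]+cr2.shape[0],cr.shape[1],3),np.uint8); out[:cr.shape[0]]=cr; out[cr.shape[0]:,:cr2.shape[1]]=cr2
print(out.shape)
cv2.imwrite('pics/crop1.png',out[:,:,::-1])
```

```text
slice 0.034 ((528.7525024414062, -364.68572998046875), (71.53471374511719, 109.11901092529297), 14.05648422241211)
slice 0.02 ((529.1729736328125, -367.48779296875), (72.41910552978516, 110.4681167602539), 14.056507110595703)
(550, 792, 3)
```

View pics/crop1.png

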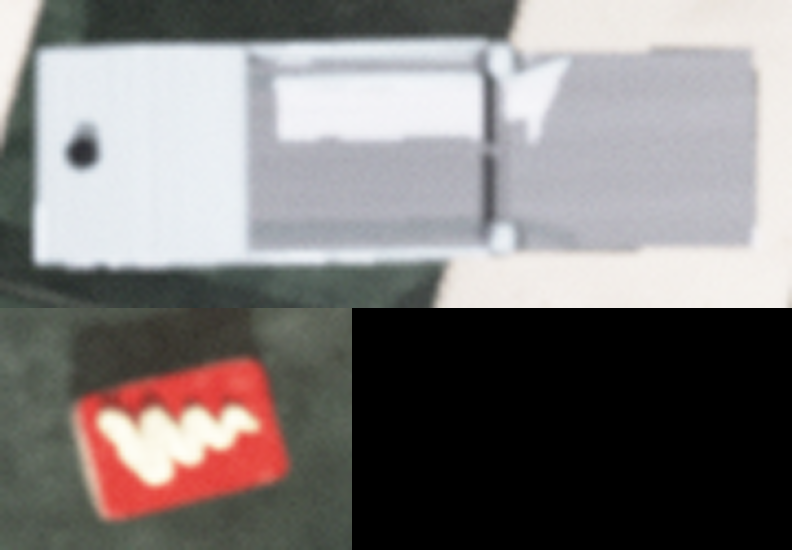

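The crop shows the apron end at u≈753 (v 50–246), the shut leaves at u≈489, the post tops at (503,60) and (503,236), and the hood from u=36 to u=248. The slice is tilted about 14°.

Run:
```python
from h import *
s,c=load('top0.png'); im=c['color']
f=lambda p:(np.array(p,float)+.5)/4.4-.5+[95,170]
def pr(n,pts,z):
    P=ray(c,f(pts),z)[:,:2]; print(n,(P*1000).round(1).tolist(),'mean',(P.mean(0)*1000).round(1)); return P
pr('apronend .018',[(755,50),(752,246)],.018)
pr('apron sides .018',[(640,52),(640,248)],.018)
h=pr('hoodfront .076',[(248,47),(248,264)],.076)
b=pr('hoodback .076',[(38,47),(35,265)],.076)
pr('leaf .064',[(489,75),(489,230)],.064)
pr('posts .071',[(503,60),(503,236)],.071)
w=pr('wall top outer .073',[(300,44),(470,41)],.073);print(np.degrees(np.arctan2(*(w[0]-w[1])[::-1])))
w=pr('wall bot outer .073',[(50,268),(430,264)],.073);print(np.degrees(np.arctan2(*(w[0]-w[1])[::-1])))
hsv=cv2.cvtColor(im,cv2.COLOR_RGB2HSV)
m=np.zeros(im.shape[:2],np.uint8); m[195:245,318:385]=1
red=(((hsv[...,0]<8)|(hsv[...,0]>170))&(hsv[...,1]>130)&(hsv[...,2]>140)&(m>0)).astype(np.uint8)
cn=max(cv2.findContours(red,0,1)[0],key=cv2.contourArea).reshape(-1,2).astype(float)
print(cv2.minAreaRect(ray(c,cn,.034)[:,:2].astype(np.float32)*1000))
print('slice corners .034', (ray(c,(np.array([(262,360),(288,470),(110,520),(80,402)])-[0,308]+.5)/4.4-.5+[310,190],.034)[:,:2]*1000).round(1).tolist())
# tool yaw
print(R.from_quat(np.r_[s['ee_rot'][1:],s['ee_rot'][0]]).as_matrix().round(3))
```

```text
apronend .018 [[621.5, -164.0], [512.9, -162.6]] mean [ 567.2 -163.3]
apron sides .018 [[620.1, -100.2], [511.5, -100.9]] mean [ 565.8 -100.6]
hoodfront .076 [[615.6, 104.8], [501.4, 102.3]] mean [558.5 103.6]
hoodback .076 [[615.2, 215.8], [500.4, 213.9]] mean [557.8 214.9]
leaf .064 [[602.4, -21.3], [520.0, -22.4]] mean [561.2 -21.9]
posts .071 [[609.8, -29.4], [516.7, -30.5]] mean [563.3 -30. ]
wall top outer .073 [[617.7, 78.0], [619.6, -12.0]] mean [618.6  33. ]
91.23977961475022
wall bot outer .073 [[498.9, 206.9], [501.9, 7.4]] mean [500.4 107.2]
90.85534454583986
((529.2661743164062, -368.00799560546875), (69.78901672363281, 102.53399658203125), 14.20195484161377)
slice corners .034 [[571.4, -410.5], [511.6, -423.7], [484.2, -326.9], [548.1, -311.3]]
[[ 0.932  0.363 -0.001]
 [ 0.363 -0.932  0.001]
 [-0.    -0.001 -1.   ]]
```

{"name": "send_rows", "arguments": {"targets": [[0,[0.03,0.0216,-0.008],8.3],[0,[0.03,0.0216,-0.008],8.3],[0,[0.03,0.0216,-0.008],8.3],[0,[0.03,0.0216,-0.008],8.3],[0,[0.03,0.0216,-0.008],8.3],[0,[0.03,0.0216,-0.008],8.3],[0,[0.03,0.0216,-0.008],8.3],[0,[0.03,0.0216,-0.008],8.3],[0,[0.03,0.0216,-0.008],8.3],[0,[0.03,0.0216,-0.008],8.3]]}}

```text
time_s: 1.35
ee_pos: [0.5278, -0.3655, 0.1507]
ee_rot: [-0.0, 0.612, 0.791, -0.0]
contact_force: [0.0, -0.0, 1.0]
grip_width: 1.001
grip_force: 0.0
```

{"name": "send_rows", "arguments": {"targets": [[0,[0,0,0],0],[0,[0,0,0],0]]}}

```text
time_s: 1.6
ee_pos: [0.5265, -0.3667, 0.151]
ee_rot: [-0.0, 0.614, 0.789, -0.0]
contact_force: [-0.8, -1.3, 0.5]
grip_width: 1.004
grip_force: 0.0
```

Run:
```python
from h import *
s,c=save('wrist','w1.png'); im=c['color']
r=R.from_quat(np.r_[s['ee_rot'][1:],s['ee_rot'][0]]).as_matrix()
print(s['time_s'],s['ee_pos'],np.degrees(np.arctan2(r[1,1],r[0,1])),r[:,2].round(4),s['contact_force'])
print(c['T_tool_cam'],c['fx'])
```

```text
1.6 [ 0.52649587 -0.36669602  0.15097142] 14.214529778226623 [-8.e-04  0.e+00 -1.e+00] [-0.78441308 -1.28100064  0.51205679]
[[ 8.40090745e-06 -9.45919745e-01 -3.24400735e-01  8.37157448e-02]
 [ 9.99999998e-01  2.90023399e-05 -5.86711943e-05  6.01800911e-04]
 [ 6.49066215e-05 -3.24400734e-01  9.45919743e-01 -1.41586515e-01]
 [ 0.00000000e+00  0.00000000e+00  0.00000000e+00  1.00000000e+00]] 314.8659693321762
```

View pics/w1.png

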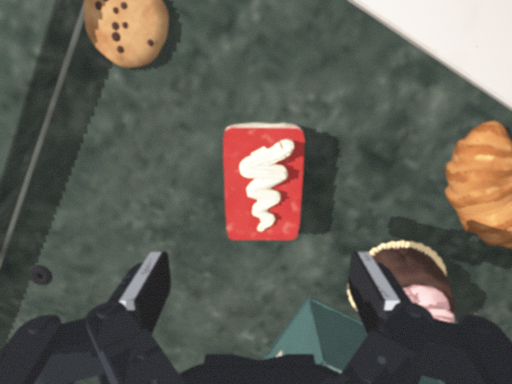

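The wrist view shows the slice (224–303, 125–240) between and ahead of the open fingers, almost aligned.

```bash
cat >> h.py <<'E'
def wray(s,c,uv,z):
    r=R.from_quat(np.r_[s['ee_rot'][1:],s['ee_rot'][0]]).as_matrix(); T=np.array(c['T_tool_cam'])
    uv=np.atleast_2d(np.array(uv,float)); d=np.c_[(uv[:,0]-c['cx'])/c['fx'],(uv[:,1]-c['cy'])/c['fy'],np.ones(len(uv))]@(r@T[:3,:3]).T
    o=s['ee_pos']+r@T[:3,3]; return o+d*((z-o[2])/d[:,2])[:,None]
E
python3 - <<'E'
from h import *
s,c=load('w1.png'); im=c['color']
hsv=cv2.cvtColor(im,cv2.COLOR_RGB2HSV)
red=(((hsv[...,0]<8)|(hsv[...,0]>170))&(hsv[...,1]>130)&(hsv[...,2]>110)).astype(np.uint8); red[250:]=0; red[:,330:]=0; red[:,:190]=0
cn=max(cv2.findContours(red,0,1)[0],key=cv2.contourArea).reshape(-1,2).astype(float)
print(cv2.boundingRect(cn.astype(np.int32)))
for z in(.034,.03): print(cv2.minAreaRect(wray(s,c,cn,z)[:,:2].astype(np.float32)*1000))
E
```

```text
(223, 128, 82, 113)
((530.8792114257812, -368.8251953125), (68.18364715576172, 101.26643371582031), 13.290542602539062)
((531.2543334960938, -370.11578369140625), (69.2384262084961, 102.83296966552734), 13.29055404663086)
```

{"name": "send_rows", "arguments": {"targets": [[0,[0.0035,-0.001,-0.03],-0.5],[0,[0,0,-0.03],0],[0,[0,0,-0.03],0],[0,[0,0,-0.02],0],[0,[0,0,-0.015],0],[0,[0,0,-0.01],0],[0,[0,0,-0.008],0],[0,[0,0,0],0],[0,[0,0,0],0]]}}

```text
time_s: 2.78
ee_pos: [0.5308, -0.3675, 0.0088]
ee_rot: [0.0, 0.617, 0.787, -0.0]
contact_force: [-0.9, 0.4, 0.5]
grip_width: 0.999
grip_force: 0.0
```

{"name": "send_rows", "arguments": {"targets": [[0.1,[0,0,0],0],[0.2,[0,0,0],0],[0.3,[0,0,0],0],[0.4,[0,0,0],0],[0.5,[0,0,0],0],[0.5,[0,0,0],0],[0.5,[0,0,0],0]]}}

```text
time_s: 3.65
ee_pos: [0.5306, -0.3675, 0.009]
ee_rot: [0.0, 0.617, 0.787, -0.0]
contact_force: [-3.5, 1.7, 10.6]
grip_width: 0.782
grip_force: 67.7
```

{"name": "send_rows", "arguments": {"targets": [[0.5,[0,0,0.005],0],[0.5,[0,0,0.015],0],[0.5,[0,0,0.03],0],[0.5,[0,0,0.03],0],[0.5,[0,0,0.03],0],[0.5,[0,0,0],0]]}}

```text
time_s: 4.4
ee_pos: [0.5317, -0.368, 0.1216]
ee_rot: [0.002, 0.617, 0.787, 0.0]
contact_force: [-0.2, -0.6, -1.6]
grip_width: 0.786
grip_force: 67.2
```

{"name": "send_rows", "arguments": {"targets": [[0.5,[0.002,0.012,0],-1.2],[0.5,[0.004,0.027,0],-1.2],[0.5,[0.004,0.027,0],-1.2],[0.5,[0.004,0.027,0],-1.2],[0.5,[0.004,0.027,0],-1.2],[0.5,[0.004,0.025,0],-1.2],[0.5,[0.004,0.025,0],-1.2],[0.5,[0.004,0.02,0],-1.2],[0.5,[0.002,0.012,0],-1.2],[0.5,[0,0,0],-1.2]]}}

```text
time_s: 5.65
ee_pos: [0.5623, -0.1635, 0.1176]
ee_rot: [-0.001, 0.696, 0.718, -0.0]
contact_force: [-0.1, -0.4, -0.9]
grip_width: 0.78
grip_force: 67.1
```

{"name": "send_rows", "arguments": {"targets": [[0.5,[0,0,0],0],[0.5,[0,0,0],0]]}}

```text
time_s: 5.9
ee_pos: [0.5623, -0.1658, 0.118]
ee_rot: [-0.0, 0.696, 0.718, -0.0]
contact_force: [-0.1, -0.5, -1.7]
grip_width: 0.78
grip_force: 67.1
```

Run:
```python
from h import *
s,c=save('wrist','w2.png'); im=c['color']
r=R.from_quat(np.r_[s['ee_rot'][1:],s['ee_rot'][0]]).as_matrix()
print(s['time_s'],s['ee_pos'],np.degrees(np.arctan2(r[1,1],r[0,1])),s['contact_force'],s['grip_width'])
cv2.imwrite('pics/w2b.png',cv2.resize(im[:,:,::-1],(800,600),interpolation=cv2.INTER_CUBIC))
```

```text
5.9 [ 0.56227346 -0.16584484  0.11804681] 1.7662875574198507 [-0.10745835 -0.49506822 -1.70600746] 0.7799509099187211
```

View pics/w2b.png

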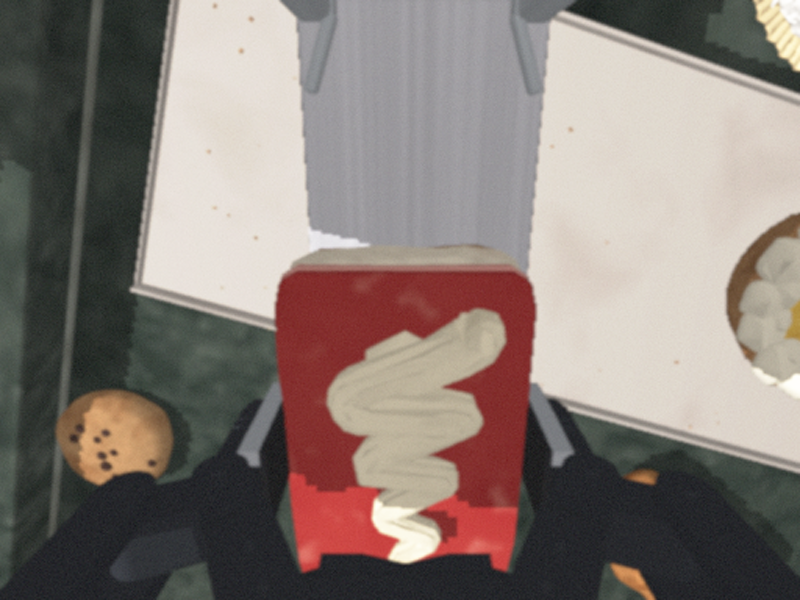

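The wrist view shows the slice held square. The apron edges run (303,110)→(311,235) on the left and (543,110)→(529,235) on the right. The flared rail tips are at (315,90) and (534,92).

Run:
```python
from h import *
s,c=load('w2.png'); f=lambda p:(np.array(p,float)+.5)*.64-.5
def pr(n,p,z):
    P=wray(s,c,f(p),z)[:,:2]*1000; print(n,P.round(1).tolist()); return P
# subpixel edges of the apron on rows
g=cv2.GaussianBlur(cv2.cvtColor(c['color'],cv2.COLOR_RGB2HSV),(3,3),0); im=cv2.cvtColor(c['color'],cv2.COLOR_RGB2GRAY).astype(float)
L=[];Rr=[]
for v in range(68,142,4):
    gr=np.diff(cv2.GaussianBlur(im,(3,3),0)[v])
    L.append((186+np.argmax(np.abs(gr[186:206]))+.5,v)); Rr.append((328+np.argmax(np.abs(gr[328:354]))+.5,v))
A=wray(s,c,L,.018)[:,:2]*1000;B=wray(s,c,Rr,.018)[:,:2]*1000
for q in (A,B):
    vx,vy,x,y=cv2.fitLine(q.astype(np.float32),cv2.DIST_HUBER,0,.01,.01).ravel(); print('edge ang',np.degrees(np.arctan2(abs(vy),vx*np.sign(vy))),'x at y=-106',x+vx/vy*(-106-y), 'x at -70',x+vx/vy*(-70-y))
pr('railtip .026',[(315,92),(534,92)],.026)
pr('apron end left corner .018',[(310,248)],.018)
P=pr('slice front top',[(300,268),(515,265)],s['ee_pos'][2]+.025)
```

```text
edge ang 91.44512 x at y=-106 513.226 x at -70 512.3179
edge ang 91.13019 x at y=-106 623.71655 x at -70 623.00635
railtip .026 [[520.1, -68.5], [616.3, -65.6]]
apron end left corner .018 [[514.2, -140.8]]
slice front top [[535.5, -115.5], [588.2, -113.1]]
```

{"name": "send_rows", "arguments": {"targets": [[0.5,[0.001,0.012,0],-0.4],[0.5,[0.001,0.016,0],0],[0.5,[0.001,0.016,0],0],[0.5,[0.001,0.011,-0.01],0],[0.5,[0.0007,0.0045,-0.02],0],[0.5,[0,0,-0.025],0],[0.5,[0,0,-0.015],0],[0.5,[0,0,-0.01],0],[0.5,[0,0,-0.006],0],[0.5,[0,0,0],0]]}}

```text
time_s: 7.2
ee_pos: [0.5673, -0.1058, 0.0322]
ee_rot: [-0.0, 0.698, 0.716, -0.0]
contact_force: [-0.9, -0.3, -1.8]
grip_width: 0.787
grip_force: 67.1
```

{"name": "send_rows", "arguments": {"targets": [[0.5,[0,0,0],0]]}}

```text
time_s: 7.32
ee_pos: [0.5676, -0.1058, 0.0328]
ee_rot: [0.0, 0.698, 0.716, 0.0]
contact_force: [0.1, 0.3, -1.4]
grip_width: 0.784
grip_force: 67.1
```

{"name": "send_rows", "arguments": {"targets": [[0.5,[-0.0005,0,-0.002],0],[0.5,[0,0,-0.002],0],[0.5,[0,0,0],0],[0.5,[0,0,0],0]]}}

```text
time_s: 7.82
ee_pos: [0.5668, -0.1058, 0.0283]
ee_rot: [-0.0, 0.698, 0.716, -0.0]
contact_force: [0.8, -0.5, -0.7]
grip_width: 0.78
grip_force: 67.1
```

{"name": "send_rows", "arguments": {"targets": [[0.5,[0,0,-0.001],0],[0.5,[0,0,-0.0005],0],[0.5,[0,0,0],0]]}}

```text
time_s: 8.2
ee_pos: [0.5668, -0.1058, 0.027]
ee_rot: [0.0, 0.698, 0.716, -0.0]
contact_force: [-3.1, -0.2, 4.2]
grip_width: 0.781
grip_force: 67.8
```

{"name": "send_rows", "arguments": {"targets": [[0.15,[0,0,0],0],[0.05,[0,0,0],0],[0,[0,0,0],0],[0,[0,0,0],0],[0,[0,0,0.01],0],[0,[0,0,0.03],0],[0,[0,0,0.04],0],[0,[0,0,0.04],0],[0,[0,-0.02,0],0],[0,[0,-0.02,0],0]]}}

```text
time_s: 9.45
ee_pos: [0.5665, -0.1471, 0.1468]
ee_rot: [0.0, 0.698, 0.716, -0.0]
contact_force: [-0.0, 0.5, -0.2]
grip_width: 1.0
grip_force: 0.0
```

{"name": "send_rows", "arguments": {"targets": [[0.4,[0,-0.02,0],0],[0.7,[0,-0.02,0],0],[1,[0,-0.015,0],0],[1,[0,0,0],0],[1,[0,0,0],0]]}}

```text
time_s: 10.07
ee_pos: [0.5668, -0.2, 0.1467]
ee_rot: [-0.0, 0.698, 0.716, 0.0]
contact_force: [-0.1, 0.6, -0.9]
grip_width: -0.002
grip_force: 0.0
```

Run:
```python
from h import *
s,c=save('wrist','w3.png'); im=c['color']
r=R.from_quat(np.r_[s['ee_rot'][1:],s['ee_rot'][0]]).as_matrix()
print(s['time_s'],s['ee_pos'],np.degrees(np.arctan2(r[1,1],r[0,1])),s['contact_force'],s['grip_width'])
cv2.imwrite('pics/w3b.png',cv2.resize(im[:,:,::-1],(800,600),interpolation=cv2.INTER_CUBIC))
```

```text
10.075 [ 0.56683642 -0.19997614  0.14667217] 1.447380668949844 [-0.12536944  0.63138213 -0.90084157] -0.0017084989191131076
```

View pics/w3b.png

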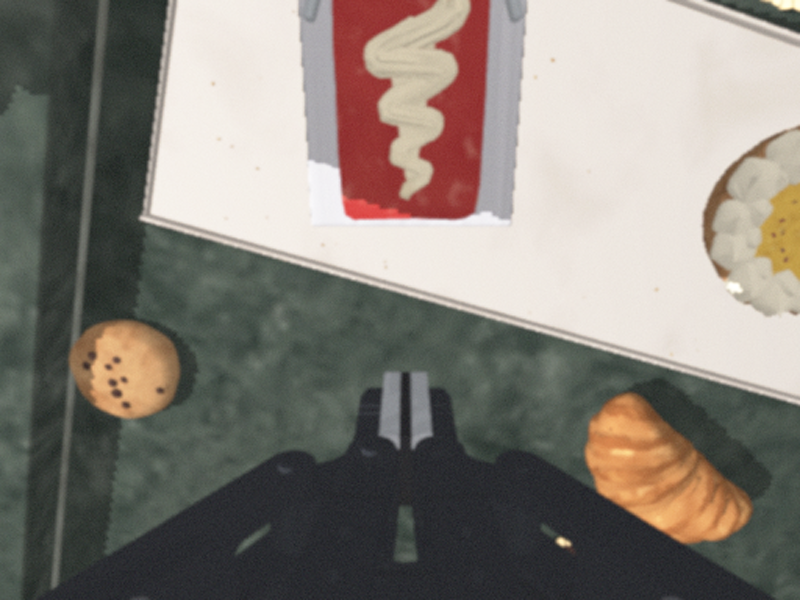

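The slice sits centred on the apron: the slice centre is at about u=411 and so is the apron centre. Its rear edge is at v≈217, and the shut fingers are behind it at (405,375).

{"name": "send_rows", "arguments": {"targets": [[1,[0.002,0,-0.03],-0.1],[1,[0,0,-0.03],0],[1,[0,0,-0.03],0],[1,[0,0,-0.018],0],[1,[0,0,-0.01],0],[1,[0,0.01,0],0],[1,[0,0.008,0],0],[1,[0,0.003,0],0],[1,[0,0.003,0],0],[1,[0,0.003,0],0]]}}

```text
time_s: 11.38
ee_pos: [0.5688, -0.1738, 0.0289]
ee_rot: [0.0, 0.699, 0.715, -0.0]
contact_force: [-0.1, 0.1, 0.1]
grip_width: -0.003
grip_force: 0.0
```

{"name": "send_rows", "arguments": {"targets": [[1,[0,0.003,0],0],[1,[0,0.003,0],0],[1,[0,0.003,0],0],[1,[-0.0003,0.003,0],0],[1,[0,0.003,0],0],[1,[0,0.003,0],0],[1,[-0.0003,0.003,0],0]]}}

```text
time_s: 12.25
ee_pos: [0.5682, -0.1526, 0.0288]
ee_rot: [0.0, 0.699, 0.715, -0.0]
contact_force: [0.1, -1.2, 0.2]
grip_width: 0.001
grip_force: 0.7
```

{"name": "send_rows", "arguments": {"targets": [[1,[0,0.003,0],0],[1,[0,0.003,0],0],[1,[-0.0003,0.003,0],0],[1,[0,0.003,0],0],[1,[0,0.003,0],0],[1,[-0.0003,0.003,0],0],[1,[0,0.003,0],0],[1,[0,0.003,0],0]]}}

```text
time_s: 13.25
ee_pos: [0.5676, -0.1307, 0.0289]
ee_rot: [0.001, 0.7, 0.715, -0.001]
contact_force: [0.2, -12.9, 0.7]
grip_width: -0.0
grip_force: 6.5
```

Run:
```python
from h import *
s,c=save('top','t1.png'); cr=c['color'][165:250,95:285]
cv2.imwrite('pics/t1b.png',cv2.resize(cr[:,:,::-1],None,fx=4.2,fy=4.2,interpolation=cv2.INTER_CUBIC))
```

```text
(no output)
```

View pics/t1b.png

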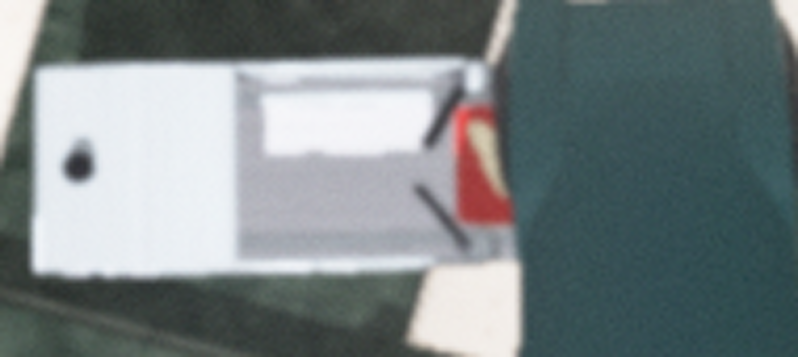

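The top crop shows the slice nose at u≈457 pushing both leaves partly open, about 1 mm off centre (v 107–222, hinges at 88 and 245). The force is higher than expected, so I'll hold and reread it.

{"name": "send_rows", "arguments": {"targets": [[1,[0,0,0],0],[1,[0,0,0],0]]}}

```text
time_s: 13.55
ee_pos: [0.5675, -0.1302, 0.0288]
ee_rot: [0.001, 0.699, 0.715, -0.001]
contact_force: [0.8, -9.1, -0.4]
grip_width: -0.0
grip_force: 4.8
```

Run:
```python
from h import *
s,c=load('t1.png'); im=c['color']; hsv=cv2.cvtColor(im,cv2.COLOR_RGB2HSV).astype(int)
red=((hsv[...,0]<8)|(hsv[...,0]>170))&(hsv[...,1]>130)&(hsv[...,2]>90)
red[:180]=0;red[230:]=0;red[:,:195]=0;red[:,222:]=0
print('front u by row'); 
for v in range(188,222,2):
    u=np.where(red[v])[0]; print(v,u.min() if len(u) else None,end='; ')
print('\ncols')
g=im[...,0].astype(float)-im[...,1]
for u in range(206,217):
    w=np.where(red[:,u])[0]
    if len(w): 
        # subpixel at half level
        col=g[:,u]; h=col[w.min()+3:w.max()-3].max()/2
        a=w.min()-3+np.interp(h,col[w.min()-3:w.min()+3],np.arange(6)); b=w.max()+3-np.interp(h,col[w.max()+3:w.max()-3:-1],np.arange(6))
        P=ray(c,[(u,a),(u,b)],.052)*1000; print(u,round(a,2),round(b,2),P[:,:2].round(1).tolist())
# refs: post tops bright blobs
for z,p in((.071,[(478,76),(482,248)]),):
    print(ray(c,(np.array(p)+.5)/4.2-.5+[95,165],z).round(4).tolist())
gray=cv2.cvtColor(im,cv2.COLOR_RGB2GRAY)
print(gray[180:232,170].tolist())
```

```text
front u by row
188 None; 190 None; 192 204; 194 204; 196 204; 198 204; 200 204; 202 205; 204 205; 206 205; 208 205; 210 205; 212 205; 214 205; 216 205; 218 None; 220 None; 
cols
206 189.7 217.58 [[596.4, -20.8], [530.4, -21.6]]
207 189.81 217.67 [[596.1, -23.1], [530.2, -24.0]]
208 189.83 217.77 [[596.1, -25.5], [530.0, -26.3]]
209 189.71 217.94 [[596.4, -27.9], [529.6, -28.7]]
210 189.81 217.88 [[596.2, -30.2], [529.8, -31.0]]
211 190.27 217.88 [[595.1, -32.6], [529.8, -33.4]]Traceback (most recent call last):
  File "<stdin>", line 14, in <module>
    return umr_maximum(a, axis, None, out, keepdims, initial, where)
ValueError: zero-size array to reduction operation maximum which has no identity
```

{"name": "send_rows", "arguments": {"targets": [[1,[0,0.001,0],0],[1,[0,0.001,0],0],[1,[0,0.001,0],0],[1,[0,0.001,0],0]]}}

```text
time_s: 14.05
ee_pos: [0.5675, -0.1269, 0.0288]
ee_rot: [0.001, 0.7, 0.714, -0.001]
contact_force: [0.5, -13.3, 0.9]
grip_width: -0.001
grip_force: 6.4
```

Run:
```python
from h import *
s,c=save('top','t2.png'); im=c['color']
for f in ('t1.png','t2.png'):
    im=load(f)[1]['color'].astype(float); g=im[...,0]-im[...,1]
    print(f)
    for v in (192,194,197,200,204,208,211,214,216):
        r=g[v,195:216]; k=np.argmax(r>35); a=k-1+(35-r[k-1])/(r[k]-r[k-1]); P=ray(c,[(195+a,v)],.052)[0]*1000
        print(v,round(195+a,2),P[:2].round(1),end=' | ')
    for u in (206,208,210): 
        col=g[182:224,u]; w=np.where(col>35)[0]; print(u,w.min()+182,w.max()+182,end=';')
    gr=im.mean(2)
    print('leaf dark pts'); 
    for v in (190,193,196,199,202,205,208,211,214,217,220): 
        r=gr[v,185:207]; print((v,185+int(r.argmin()),int(r.min())),end=' ')
    print()
```

```text
t1.png
192 201.8 [590.9 -10.9] | 194 201.84 [586.1 -11. ] | 197 202.07 [579.  -11.7] | 200 202.13 [571.9 -11.9] | 204 202.96 [562.4 -14. ] | 208 202.81 [553.  -13.8] | 211 202.93 [545.9 -14.1] | 214 202.92 [538.8 -14.2] | 216 203.0 [534.1 -14.5] | 206 190 218;208 190 218;210 190 218;leaf dark pts
(190, 201, 75) (193, 200, 76) (196, 198, 75) (199, 197, 106) (202, 206, 98) (205, 206, 95) (208, 206, 95) (211, 206, 94) (214, 206, 93) (217, 201, 86) (220, 203, 95) 
t2.png
192 200.48 [590.9  -7.8] | 194 200.52 [586.1  -7.9] | 197 200.37 [579.   -7.7] | 200 200.32 [571.9  -7.6] | 204 200.36 [562.4  -7.9] | 208 200.92 [553.   -9.3] | 211 201.11 [545.9  -9.9] | 214 201.12 [538.8 -10. ] | 216 201.52 [534.1 -11. ] | 206 189 217;208 190 217;210 191 217;leaf dark pts
(190, 199, 79) (193, 197, 76) (196, 194, 89) (199, 204, 121) (202, 205, 102) (205, 205, 94) (208, 206, 90) (211, 205, 94) (214, 205, 91) (217, 199, 100) (220, 202, 94)
```

{"name": "send_rows", "arguments": {"targets": [[1,[0,0,0],0],[1,[0,0,0],0],[1,[0,0,0],0]]}}

```text
time_s: 14.48
ee_pos: [0.5675, -0.1267, 0.0288]
ee_rot: [0.001, 0.7, 0.715, -0.001]
contact_force: [1.5, -11.7, 0.1]
grip_width: 0.001
grip_force: 5.8
```

Run:
```python
from h import *
s,c=save('scene','s1.png'); s2=telemetry.get_state(); print(s2['contact_force'],s2['torque'],s2['ee_pos'])
P=proj(c,[.563,-.04,.04])[0]; print(P)
x,y=P.astype(int); cr=c['color'][max(0,y-70):y+60,max(0,x-90):x+90]
cv2.imwrite('pics/s1b.png',cv2.resize(cr[:,:,::-1],None,fx=4.4,fy=4.4,interpolation=cv2.INTER_CUBIC))
```

```text
[ -0.68046094 -10.61177623  -0.32342657] [-2.45356496 -0.07574569 -0.07706549] [ 0.56747465 -0.12672404  0.02880834]
[237.98425797 222.74682577]
```

View pics/s1b.png

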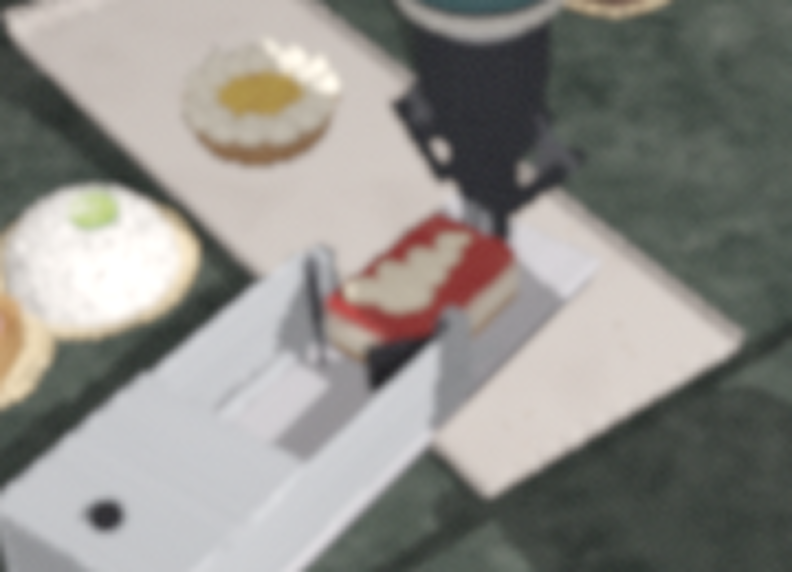

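The scene crop shows the slice level in the gate mouth with both leaves swinging inward and nothing caught. I'll go on slowly.

{"name": "send_rows", "arguments": {"targets": [[1,[0,0.001,0],0],[1,[0,0.001,0],0],[1,[0,0.001,0],0],[1,[0,0.001,0],0]]}}

```text
time_s: 15.02
ee_pos: [0.5674, -0.1228, 0.0288]
ee_rot: [0.001, 0.7, 0.714, -0.001]
contact_force: [0.1, -11.5, 0.2]
grip_width: -0.0
grip_force: 5.9
```

Past the peak, and the force is falling. I'll continue.

{"name": "send_rows", "arguments": {"targets": [[1,[0,0.001,0],0],[1,[0,0.001,0],0],[1,[0,0.001,0],0],[1,[-0.0003,0.001,0],0],[1,[0,0.001,0],0]]}}

```text
time_s: 15.65
ee_pos: [0.5671, -0.1174, 0.0288]
ee_rot: [0.001, 0.7, 0.715, -0.001]
contact_force: [0.6, -9.7, 0.6]
grip_width: -0.005
grip_force: 5.0
```

{"name": "send_rows", "arguments": {"targets": [[1,[0,0.0015,0],0],[1,[0,0.0015,0],0],[1,[0,0.0015,0],0],[1,[-0.0003,0.0015,0],0],[1,[0,0.0015,0],0]]}}

```text
time_s: 16.27
ee_pos: [0.5669, -0.1095, 0.0288]
ee_rot: [0.0, 0.699, 0.715, -0.001]
contact_force: [0.0, -7.3, 1.9]
grip_width: -0.004
grip_force: 4.1
```

{"name": "send_rows", "arguments": {"targets": [[1,[0,0.0025,0],0],[1,[0,0.0025,0],0],[1,[-0.0003,0.0025,0],0],[1,[0,0.0025,0],0],[1,[0,0.0025,0],0],[1,[0,0.0025,0],0],[1,[-0.0003,0.0025,0],0],[1,[0,0.0025,0],0]]}}

```text
time_s: 17.27
ee_pos: [0.5663, -0.0883, 0.0288]
ee_rot: [0.0, 0.699, 0.715, -0.0]
contact_force: [1.0, -4.3, 1.1]
grip_width: 0.005
grip_force: 2.3
```

{"name": "send_rows", "arguments": {"targets": [[1,[0,0.0025,0],0],[1,[0,0.0025,0],0],[1,[-0.0003,0.0025,0],0],[1,[0,0.0025,0],0],[1,[0,0.0025,0],0],[1,[0,0.0025,0],0],[1,[-0.0003,0.0025,0],0],[1,[0,0.0025,0],0]]}}

```text
time_s: 18.27
ee_pos: [0.5657, -0.0681, 0.0288]
ee_rot: [-0.0, 0.699, 0.715, -0.0]
contact_force: [-0.6, -5.1, 0.5]
grip_width: 0.005
grip_force: 2.3
```

{"name": "send_rows", "arguments": {"targets": [[1,[0,0.0025,0],0],[1,[0,0.0025,0],0],[1,[-0.0003,0.0025,0],0],[1,[0,0.0025,0],0],[1,[0,0.0025,0],0],[1,[0,0.0025,0],0],[1,[-0.0003,0.0025,0],0],[1,[0,0.0025,0],0]]}}

```text
time_s: 19.27
ee_pos: [0.5651, -0.0481, 0.0288]
ee_rot: [-0.0, 0.699, 0.715, -0.0]
contact_force: [0.9, -5.8, 0.1]
grip_width: -0.002
grip_force: 2.3
```

{"name": "send_rows", "arguments": {"targets": [[1,[0,0.0025,0],0],[1,[0,0.0025,0],0],[1,[-0.0003,0.0025,0],0],[1,[0,0.0025,0],0],[1,[0,0.0025,0],0],[1,[0,0.0025,0],0],[1,[-0.0003,0.0025,0],0],[1,[0,0.0025,0],0]]}}

```text
time_s: 20.27
ee_pos: [0.5645, -0.0281, 0.0288]
ee_rot: [-0.0, 0.699, 0.715, -0.0]
contact_force: [0.4, -4.5, 0.6]
grip_width: 0.002
grip_force: 2.3
```

{"name": "send_rows", "arguments": {"targets": [[1,[0,0.0025,0],0],[1,[0,0.0025,0],0],[1,[-0.0003,0.0025,0],0],[1,[0,0.0025,0],0],[1,[0,0.0025,0],0],[1,[0,0.0025,0],0]]}}

```text
time_s: 21.02
ee_pos: [0.5643, -0.0131, 0.0288]
ee_rot: [-0.0, 0.699, 0.715, -0.0]
contact_force: [0.3, -4.8, 1.5]
grip_width: 0.005
grip_force: 2.3
```

{"name": "send_rows", "arguments": {"targets": [[1,[0,0.0025,0],0],[1,[0,0.0025,0],0],[1,[-0.0003,0.0025,0],0],[1,[0,0.0025,0],0],[1,[0,0.0025,0],0],[1,[0,0.0025,0],0],[1,[-0.0003,0.0025,0],0]]}}

```text
time_s: 21.9
ee_pos: [0.5637, 0.0044, 0.0288]
ee_rot: [-0.0, 0.699, 0.715, -0.0]
contact_force: [0.3, -4.3, 1.0]
grip_width: -0.002
grip_force: 2.3
```

{"name": "send_rows", "arguments": {"targets": [[1,[0,0.0015,0],0],[1,[0,0.0015,0],0],[1,[0,0.0015,0],0],[1,[0,0.0015,0],0]]}}

```text
time_s: 22.4
ee_pos: [0.5636, 0.0105, 0.0287]
ee_rot: [-0.0, 0.699, 0.715, -0.0]
contact_force: [-0.7, -3.0, 0.1]
grip_width: -0.001
grip_force: 2.1
```

{"name": "send_rows", "arguments": {"targets": [[1,[0,0.0015,0],0],[1,[0,0.0015,0],0]]}}

```text
time_s: 22.65
ee_pos: [0.5638, 0.0135, 0.0288]
ee_rot: [0.0, 0.699, 0.715, 0.0]
contact_force: [0.5, -1.0, -0.0]
grip_width: -0.001
grip_force: 1.2
```

{"name": "send_rows", "arguments": {"targets": [[1,[0,0.0015,0],0],[1,[0,0.0015,0],0]]}}

```text
time_s: 22.9
ee_pos: [0.5636, 0.0165, 0.0288]
ee_rot: [-0.0, 0.699, 0.715, 0.0]
contact_force: [-0.5, -1.5, 0.8]
grip_width: -0.005
grip_force: 0.7
```

{"name": "send_rows", "arguments": {"targets": [[1,[0,0.001,0],0],[1,[0,0.001,0],0],[1,[0,0.001,0],0]]}}

```text
time_s: 23.28
ee_pos: [0.5637, 0.0192, 0.0288]
ee_rot: [0.0, 0.699, 0.715, -0.0]
contact_force: [0.6, -2.4, 1.5]
grip_width: 0.001
grip_force: 0.9
```

{"name": "send_rows", "arguments": {"targets": [[1,[0,0.001,0],0],[1,[0,0.001,0],0],[1,[0,0,0],0]]}}

```text
time_s: 23.65
ee_pos: [0.5636, 0.0212, 0.0287]
ee_rot: [-0.0, 0.699, 0.715, -0.0]
contact_force: [-0.8, -2.5, 1.5]
grip_width: 0.002
grip_force: 1.2
```

{"name": "send_rows", "arguments": {"targets": [[1,[0,0.001,0],0],[1,[0,0.001,0],0],[1,[0,0,0],0]]}}

```text
time_s: 24.02
ee_pos: [0.5636, 0.0227, 0.0288]
ee_rot: [0.0, 0.699, 0.715, -0.0]
contact_force: [-1.9, -6.1, 3.4]
grip_width: -0.004
grip_force: 2.8
```

{"name": "send_rows", "arguments": {"targets": [[1,[0,0,0],0],[1,[0,0,0],0]]}}

```text
time_s: 24.28
ee_pos: [0.5636, 0.0227, 0.0288]
ee_rot: [0.0, 0.699, 0.715, -0.0]
contact_force: [-0.8, -6.3, 3.3]
grip_width: 0.001
grip_force: 2.8
```

Run:
```python
from h import *
s,c=save('top','t3.png'); f=[telemetry.get_state() for _ in range(3)][-1]; print(f['contact_force'],f['torque'],f['ee_pos'],f['grip_force'],f['time_s'])
s2,c2=save('scene','s3.png')
a=cv2.resize(c['color'][165:250,95:285],None,fx=4.1,fy=4.1,interpolation=cv2.INTER_CUBIC)
x,y=proj(c2,[.563,.05,.04])[0].astype(int); b=cv2.resize(c2['color'][y-35:y+25,max(0,x-95):x+95],(a.shape[1],240),interpolation=cv2.INTER_CUBIC)
cv2.imwrite('pics/m3.png',np.vstack([a,b])[:,:,::-1])
```

```text
[-1.3158202  -6.16989306  3.21153757] [-1.11370964  0.27485068  0.02081728] [0.5635486  0.02271642 0.02875074] 2.7951042854692787 24.325
```

View pics/m3.png

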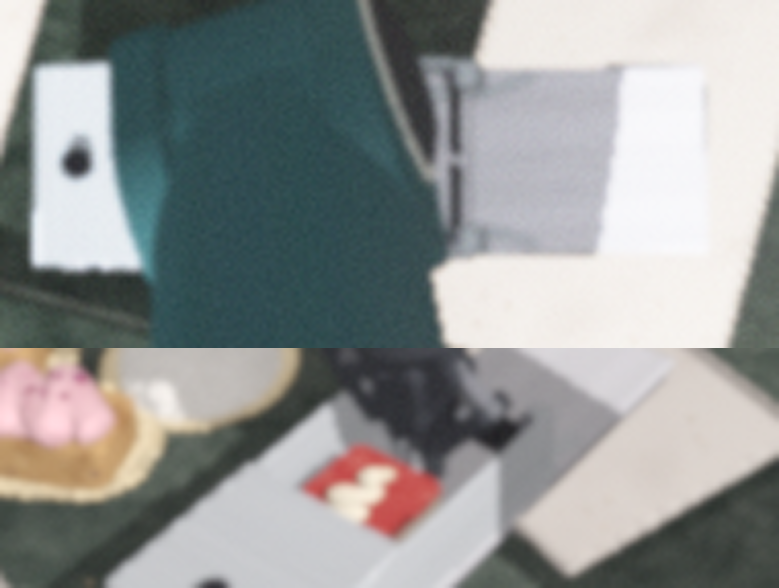

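The views show both leaves already shut in line behind the fingers (u≈455), and the slice level with its nose under the hood. The force rose about 2 N/mm over the last 1.5 mm, which matches the pad, so I'll back off gently and lift out.

{"name": "send_rows", "arguments": {"targets": [[1,[0,-0.0005,0],0],[1,[0,-0.0005,0],0],[1,[0,-0.0005,0],0],[1,[0,-0.0005,0],0],[1,[0,0,0],0]]}}

```text
time_s: 25.0
ee_pos: [0.5637, 0.0214, 0.0288]
ee_rot: [-0.0, 0.699, 0.715, 0.0]
contact_force: [-0.6, 0.0, -0.3]
grip_width: 0.002
grip_force: 0.2
```

{"name": "send_rows", "arguments": {"targets": [[1,[0,-0.001,0],0],[1,[0,-0.001,0],0],[1,[0,-0.002,0],0],[1,[0,0,0.005],0],[1,[0,0,0.015],0],[1,[0,0,0.03],0],[1,[0,0,0.04],0],[1,[0,0,0.04],0],[1,[0,0,0.03],0],[1,[0,0,0],0]]}}

```text
time_s: 26.25
ee_pos: [0.5648, 0.0174, 0.192]
ee_rot: [0.002, 0.699, 0.715, 0.002]
contact_force: [0.2, -0.1, -0.7]
grip_width: 0.001
grip_force: 0.0
```

{"name": "send_rows", "arguments": {"targets": [[1,[0,-0.03,0.02],0],[1,[0,-0.05,0],0],[1,[0,-0.05,0],0],[1,[0,-0.05,0],0],[1,[0,-0.05,0],0],[1,[0,-0.04,0],0],[1,[0,0,0],0],[1,[0,0,0],0]]}}

```text
time_s: 27.25
ee_pos: [0.5636, -0.2519, 0.2085]
ee_rot: [-0.0, 0.699, 0.715, 0.0]
contact_force: [0.5, 0.2, 0.3]
grip_width: -0.001
grip_force: 0.0
```

Run:
```python
from h import *
s,c=save('top','t4.png'); print(s['time_s'],s['ee_pos'])
s2,c2=save('scene','s4.png')
a=cv2.resize(c['color'][165:250,95:285],None,fx=4.1,fy=4.1,interpolation=cv2.INTER_CUBIC)
x,y=proj(c2,[.563,.03,.04])[0].astype(int); b=cv2.resize(c2['color'][y-35:y+25,max(0,x-95):x+95],(a.shape[1],246),interpolation=cv2.INTER_CUBIC)
cv2.imwrite('pics/m4.png',np.vstack([a,b])[:,:,::-1])
im=c['color'].astype(float); g=im[...,0]-im[...,1]
for v in (196,200,204,208,212):
    w=np.where(g[v,140:215]>35)[0]; 
    if len(w): print(v,140+w.min(),140+w.max(),(ray(c,[(140+w.max()+.5,v)],.052)[0]*1000).round(1))
```

```text
27.25 [ 0.56356007 -0.25187051  0.20852753]
196 156 182 [581.2  34.7  52. ]
200 167 182 [571.7  34.5  52. ]
204 172 182 [562.2  34.4  52. ]
208 155 182 [552.8  34.2  52. ]
212 152 183 [543.3  31.7  52. ]
```

View pics/m4.png

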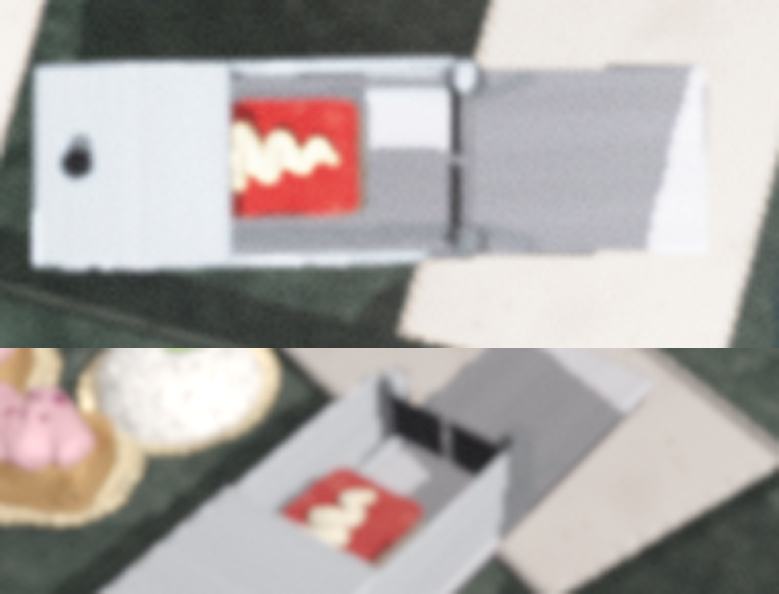

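Both leaves are shut and the slice is level, its rear at y≈0.033. There is time left, so I'll go back for a fine-step push to confirm that the resistance is the pad's 2 N/mm.

{"name": "send_rows", "arguments": {"targets": [[1,[0,0.04,0],0],[1,[0,0.05,0],0],[1,[0,0.05,0],0],[1,[0,0.05,0],0],[1,[0,0.05,0],0],[1,[0,0.027,0],0],[1,[0,0,-0.02],0],[1,[0,0,-0.03],0],[1,[0,0,0],0],[1,[0,0,0],0]]}}

```text
time_s: 28.6
ee_pos: [0.564, 0.0148, 0.1599]
ee_rot: [0.0, 0.699, 0.715, 0.0]
contact_force: [-0.2, 0.1, 0.5]
grip_width: 0.0
grip_force: 0.0
```

{"name": "send_rows", "arguments": {"targets": [[1,[0,0,-0.035],0],[1,[0,0,-0.035],0],[1,[0,0,-0.03],0],[1,[0,0,-0.018],0],[1,[0,0,-0.011],0],[1,[0,0,0],0],[1,[0,0.0025,0],0],[1,[0,0.002,0],0],[1,[0,0,0],0]]}}

```text
time_s: 29.72
ee_pos: [0.5639, 0.019, 0.0302]
ee_rot: [0.0, 0.699, 0.715, 0.0]
contact_force: [0.4, -0.0, -0.1]
grip_width: -0.0
grip_force: 0.0
```

{"name": "send_rows", "arguments": {"targets": [[1,[0,0.001,0],0],[1,[0,0.0005,0],0],[1,[0,0,0],0]]}}

```text
time_s: 30.1
ee_pos: [0.5636, 0.0202, 0.0297]
ee_rot: [-0.0, 0.699, 0.715, -0.0]
contact_force: [-0.2, -0.4, 0.3]
grip_width: -0.001
grip_force: 0.0
```

{"name": "send_rows", "arguments": {"targets": [[1,[0,0.0005,0],0],[1,[0,0.0005,0],0],[1,[0,0,0],0]]}}

```text
time_s: 30.48
ee_pos: [0.5636, 0.0212, 0.0298]
ee_rot: [-0.0, 0.699, 0.715, -0.0]
contact_force: [-0.5, -0.1, 0.1]
grip_width: -0.004
grip_force: 0.1
```

{"name": "send_rows", "arguments": {"targets": [[1,[0,0.0005,0],0],[1,[0,0.0005,0],0],[1,[0,0,0],0]]}}

```text
time_s: 30.85
ee_pos: [0.5636, 0.022, 0.0298]
ee_rot: [0.0, 0.699, 0.715, -0.0]
contact_force: [-0.1, -2.5, 0.4]
grip_width: 0.0
grip_force: 1.7
```

{"name": "send_rows", "arguments": {"targets": [[1,[0,0.0005,0],0],[1,[0,0,0],0]]}}

```text
time_s: 31.1
ee_pos: [0.5636, 0.0225, 0.0297]
ee_rot: [0.0, 0.699, 0.715, -0.0]
contact_force: [-0.9, -3.9, 1.2]
grip_width: -0.003
grip_force: 2.4
```

{"name": "send_rows", "arguments": {"targets": [[1,[0,0.0005,0],0],[1,[0,0,0],0]]}}

```text
time_s: 31.35
ee_pos: [0.5636, 0.0229, 0.0297]
ee_rot: [0.0, 0.699, 0.715, -0.0]
contact_force: [-0.3, -4.7, 1.2]
grip_width: -0.002
grip_force: 2.6
```

The slope is about 2.4 N/mm from the same start position, so it is the pad. Retreating slowly.

{"name": "send_rows", "arguments": {"targets": [[1,[0,-0.0003,0],0],[1,[0,-0.0003,0],0],[1,[0,-0.0003,0],0],[1,[0,-0.0003,0],0],[1,[0,-0.0003,0],0],[1,[0,-0.0003,0],0],[1,[0,-0.0003,0],0],[1,[0,-0.0004,0],0],[1,[0,-0.001,0],0],[1,[0,-0.002,0],0]]}}

```text
time_s: 32.6
ee_pos: [0.5637, 0.0177, 0.0298]
ee_rot: [-0.0, 0.699, 0.715, 0.0]
contact_force: [0.0, 0.4, -0.7]
grip_width: -0.003
grip_force: 0.0
```

{"name": "send_rows", "arguments": {"targets": [[1,[0,-0.001,0],0],[1,[0,0,0.005],0],[1,[0,0,0.015],0],[1,[0,0,0.03],0],[1,[0,0,0.04],0],[1,[0,0,0.04],0],[1,[0,0,0.04],0],[1,[0,-0.03,0],0],[1,[0,-0.05,0],0],[1,[0,-0.05,0],0]]}}

```text
time_s: 33.85
ee_pos: [0.5636, -0.1144, 0.2012]
ee_rot: [0.001, 0.699, 0.715, 0.0]
contact_force: [0.5, 0.1, 0.6]
grip_width: -0.001
grip_force: 0.0
```

{"name": "send_rows", "arguments": {"targets": [[1,[0,-0.05,0],0],[1,[0,-0.04,0],0],[1,[0,-0.03,0],0],[1,[0,0,0],0],[1,[0,0,0],0],[1,[0,0,0],0]]}}

```text
time_s: 34.6
ee_pos: [0.5639, -0.2321, 0.2002]
ee_rot: [0.0, 0.698, 0.716, 0.0]
contact_force: [0.0, 0.4, -1.0]
grip_width: -0.002
grip_force: 0.0
```

Run:
```python
from h import *
s,c=save('top','t5.png'); print(s['time_s'],s['ee_pos'],s['contact_force'])
for f in('t4.png','t5.png'):
    im=load(f)[1]['color'].astype(float); g=im[...,0]-im[...,1]
    print([(v,140+int(np.where(g[v,140:215]>35)[0].max())) for v in (196,200,204,208,212)],[int(195+im[v,195:215].mean(1).argmin()) for v in (190,196,200,207,212,218)])
```

```text
34.6 [ 0.56389267 -0.2321436   0.20022901] [ 2.74977869e-04  3.91885037e-01 -9.75409964e-01]
[(196, 182), (200, 182), (204, 182), (208, 182), (212, 183)] [206, 206, 206, 206, 206, 206]
[(196, 182), (200, 182), (204, 182), (208, 182), (212, 183)] [206, 206, 206, 206, 206, 206]
```

The slice hasn't moved and both leaves are straight and shut.

```bash
python3 -c "
from workcell import workorder; print(workorder.finish_job())"
```

```text
the job is handed in; nothing more can be done
None
```

The job is handed in: the slice sits level against the sprung pad (pressed to about 6 N, then released) with both gate leaves shut behind it and the other pastries untouched, at about 35 s; the gate pushed back with up to 13 N as the slice went through, against the roughly 4 N expected.

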